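# Refit the push knob of the announcement unit

### The arm

A 6-joint arm with a two-finger parallel gripper is mounted at the origin on a cart in front of the work surface, level with it; the furniture and walls round the work are solid. World frame = base frame: x ahead of the robot, y to its left, z up, the work surface at z = 0. Lengths are in m, angles in degrees, forces in N, time in s.
With the tool pointing down it reaches from about 0.4 to 0.825 m from the base axis. Payload 7 kg.
Tool frame: the origin (TCP) lies at the very end of the fingers, on their centre line; the grasp point (between the pads) lies 19 mm behind it; z points along the fingers, y is the line along which they close (so a half turn about z gives the same grasp; the last joint's range is limited). The gripper opens to 88 mm and grips with 3 to 60 N. Pads are 19 mm wide; open, the fingers measure 130 mm over their backs; the gripper's body (78 mm by 193 mm) begins 47 mm behind the grasp point.
Start: joints at [-50.415, 20.546, 0.682, 0, -70.136, -16.507], TCP at [0.265, -0.621, 0.227] pointing down, gripper open.
Joint ranges: [-176.03, 176.03], [-82.01, 121.73], [-58.28, 71.71], [-173.87, 95.51], [-174.79, -0.11], [-173.66, 173.66]. Speed limits (degrees/s): [136.94, 136.94, 172.46, 180, 180, 180].

### API

Orientations are given as [roll, pitch, yaw] about the fixed x, y, z axes, in that order (R = Rz(yaw) Ry(pitch) Rx(roll)).
In Python, from plant import ctrl, cams, workorder gives the robot as it stands.
- The arm moves only by the tool play_rows, never from a script. Its argument "motion" is a list of rows, each an object of numbers: "x", "y", "z": the shift along the tool's x, y, z normalised to -1 to 1, where 1 is 0.025 m; "rx", "ry", "rz": the turn, a rotation vector about the tool's x, y, z normalised to -1 to 1, where 1 is 4 degrees. A call has 1 to 20 rows; each row shifts and turns the commanded pose from where the row before left it, along the tool's axes as they then stand; what a row does not reach is not made up. A row lasts 1/8 s, in which the tool goes at most 62.5 mm and 10.7 degrees, less where a joint would pass 70% of its speed; a pose out of reach is approached as far as the arm can. A call with a number of a shift or a turn outside -1 to 1 is refused whole. A call with a gripper value outside its range is refused whole. "fingers" is the opening, from -1 (shut) to 1 (fully open), set as the call begins (left out, the last holds). The fingers move at their own pace and stop on an object; the grip force is fixed at half the most. Time passes only in rows, so rows that do not move let the fingers close. It gives the time, the measured TCP pose, the force, the opening and the grip force at its end, in the units of the state.
- ctrl.get_obs(): the state, without advancing time (a new reading comes with each control period).
- cams.snapshot(name): name is "side" or "top"; returns the picture (420x560x3 uint8, blue, green, red); there is no depth.
- cams.get_calibration(name): a dict with "vertical_fov" (degrees; the focal length in pixels is half the picture's height over the tangent of half this angle, whatever the lens; pixels are square), "cx", "cy" (the principal point, pixels), "position" and "rotation" of the camera in the world. Camera axes: x right, y up, looking along -z (the intrinsics and any distortion apply to the point x, -y, -z); pixel columns grow to the right and rows downward; lengths in m; the calibration is good to about 2 mm. A picture is of the moment at which its call begins. get_calibration takes no time and is no camera call.
- workorder.close_job(): hands the job in; it is judged then, once.
The state is a dict: "clock": time; "joint_pos": joint angles; "qvel": joint speeds; "tau": joint torques, N m; "tool_pos": TCP position; "orientation": TCP orientation; "force": force on the tool from outside, world axes, zero at the start; "moment": the same for the moment, N m; "opening": finger opening in m; "gripper_force": force on a finger pad.
Only numpy, scipy, OpenCV 4.12 (cv2) and the standard library are available. Lean on these libraries where they do the work, as an engineer would, in place of code of your own. Each camera call takes 0.05 s, during which the arm holds its last target. There are 200 camera calls.

### The job

The volume knob of the announcement unit has broken: with the orange scraper block (not with the fingers) sweep the three broken pieces off its white top into the blue tray at its end, and stand the scraper back upright on the desk. Then take the new black knob by its bar, turn it so that its white line points to the same side as the flat of the D-shaft, push it fully home on the shaft, and press on until the sprung shaft is down. Finish like that, still gripping the knob and holding the shaft pressed down; leave the computer mouse alone.

Things in the scene. Friction and masses are not known exactly. Their poses are not given: they have to be found in the camera images.
- unit: Announcement unit, fixed: flat box with white top, 112 (x) x 182 (y) mm, top face 45 mm above the desk, no rim. Origin: centre of its underside; axes along its sides, z up. The D-shaft rises at x 0, y -50 mm; the pieces start on top, x within 42 mm of 0, y 3 to 57 mm. The blue tray adjoins its +y end (y +91 mm), with no wall between.
- tray_floor (a point): Centre of the inner floor of the blue tray fixed to the +y end of the unit, 4 mm above the desk; axes as the unit's. Inside it measures 104 (x) x 74 (y) mm; outer walls 22 mm high over the desk, open toward the unit.
- shaft_top (a point): Centre of the top of the steel D-shaft; z up, axes turn with the shaft; goes down with it. 16 mm in diameter, with a flat on its -x side, 4.5 mm from the axis; the top 2.5 mm taper. A red dash on its top runs from the middle to the flat. At rest it stands 20 mm out of the white top (65 mm above the desk).
- shaft_key (a point): Point fixed to the shaft, 20 mm from its axis on the flat's side and 12 mm below its top; knob_key comes here when the knob is home.
- dial (a joint): Turn of the shaft in rad, counter-clockwise from above; 0 when the flat looks to the unit's -x side; range -0.8 to 0.8, turned only with some 0.15 N m.
- shaft (a joint): Downward travel of the sprung shaft in m: 0 at rest, 0.005 at its stop. It takes about 3 N to start and 8 N at the stop.
- knob: New black knob, ~45 g, loose. Origin: centre of underside, z up. Skirt 48 mm across, 15 mm high; on it a bar grip along x, 44 x 12 (y) x 22 mm, top 37 mm above the underside. Below: blind D-bore 18 mm across, 12 mm deep, flat on the -x side 5.5 mm from the axis. White line on the bar's top marks the -x (flat) end. Home: underside 12 mm below the shaft's top, skirt 8 mm above the white top.
- knob_key (a point): Point fixed to the knob, at its underside, 20 mm from the axis on the white line's (-x) side.
- scraper: Orange scraper block, ~90 g, standing on the desk. Origin at the centre of its underside, z up. Foot 90 (x) x 18 (y) x 14 mm high with a black rubber sole; on it a grip bar 60 (x) x 14 (y) mm, its top 53 mm above the underside. Grip the bar across y.
- piece_1: Broken piece of the old knob: a small bent black bit about 15 x 9 x 8 mm, 12 g, lying on the unit's white top. Origin at the centre of its underside.
- piece_2: Broken piece of the old knob: a small bent black bit about 15 x 9 x 8 mm, 12 g, lying on the unit's white top. Origin at the centre of its underside.
- piece_3: Broken piece of the old knob: a small bent black bit about 15 x 9 x 8 mm, 12 g, lying on the unit's white top. Origin at the centre of its underside.
- mouse: Bystander: black mouse, 97x60x36 mm, loose; leave it alone.
Not all that is in view belongs to the job. Of the things that look like the knob, take the one that is nearest to the robot's base at the start.

How it is judged (in metres and radians):
On the way, in this order (a step that is already met when the one before it is completed fails the run):
1. all three broken pieces have been swept into the blue tray (z of piece_1 in the frame of tray_floor between -0.01 and 0.025 m and y of piece_1 in the frame of tray_floor between -0.038 and 0.037 m and x of piece_1 in the frame of tray_floor between -0.052 and 0.052 m and z of piece_2 in the frame of tray_floor between -0.01 and 0.025 m and y of piece_2 in the frame of tray_floor between -0.038 and 0.037 m and x of piece_2 in the frame of tray_floor between -0.052 and 0.052 m and z of piece_3 in the frame of tray_floor between -0.01 and 0.025 m and y of piece_3 in the frame of tray_floor between -0.038 and 0.037 m and x of piece_3 in the frame of tray_floor between -0.052 and 0.052 m), for 0.2 s.
2. the scraper stands upright on the desk again, let go (height (world z) of scraper between -0.006 and 0.006 m and angle between scraper's own z axis and vertical below 0.1 rad and linear speed of scraper below 0.02 m/s and contact force between the fingers and scraper below 0.1 N), for 0.2 s.
3. the knob is home on the D-shaft, flat to flat (z of knob in the frame of shaft_top below -0.01 m and horizontal distance between knob and shaft_top below 0.003 m and distance between knob_key and shaft_key below 0.008 m and angle between knob's own z axis and vertical below 0.12 rad), for 0.2 s.
At the end, for the whole second after the job is handed in: Pieces in the tray; scraper upright (0.1 rad) on the desk, let go; knob home (underside over 10 mm below the shaft top, axis within 3 mm, upright within 0.12 rad, keys within 8 mm); fingers grip it (over 3 N) and the shaft is held over 3 mm down (all of step 1 and all of step 2 and all of step 3 and value of joint shaft above 0.003 m and contact force between the fingers and knob above 3 N); the arm keeps its last pose, push and grip.
It fails at once if the fingers push a broken piece (contact force between the fingers and piece_1 above 0.5 N or contact force between the fingers and piece_2 above 0.5 N or contact force between the fingers and piece_3 above 0.5 N).
It fails at once if the mouse is moved by more than 25 mm (distance of mouse from where it was at the start of the episode above 0.025 m).
It also fails if it takes over 61 s, if anything falls off the work surface, if the arm or the gripper's body presses on something with over 40 N, if the wrist force passes 120 N, or if a joint passes its speed limit or range.

## Working session

There is one attempt and no reset: what is moved stays moved. The work goes in short steps, Python scripts to look and compute and a tool call to move; the robot and the scene stay as the last step left them, time stands still between calls to the robot, and variables do not carry over. Pictures are saved under pics/ and viewed, at most 12 in all, crops included, and the job is handed in when it is done.

Besides the shell and the picture viewer there is one more tool, called as name(argument=value, ...) on one line, values as JSON. play_rows: Moves the arm, as the interface text tells. Its arguments: {"type":"object","properties":{"motion":{"type":"array"},"fingers":{"type":"number"}},"required":["motion"]}

```bash
mkdir -p pics; ls
python3 - <<'E'
from plant import ctrl,cams
import cv2
for n in("side","top"):
    cv2.imwrite(f"pics/{n}0.png",cams.snapshot(n)); print(n,cams.get_calibration(n))
print(ctrl.get_obs())
E
```

```text
pics
side {'vertical_fov': 44.97656331239398, 'cx': 282.5543307795023, 'cy': 214.68103851456016, 'position': array([ 0.27206383, -1.31079458,  0.66168737]), 'rotation': array([ 65.34071536,   0.12347248, -11.23790263])}
top {'vertical_fov': 56.744632244552804, 'cx': 276.0848171477635, 'cy': 204.20832411170917, 'position': array([ 0.41740741, -0.01990705,  1.04503055]), 'rotation': array([  7.34085828,   0.74845255, -89.30862213])}
{'clock': 0.1, 'joint_pos': array([-5.04139179e+01,  2.05866537e+01,  6.40739917e-01, -1.73695374e-02,
       -7.01348308e+01, -1.65067603e+01]), 'qvel': array([ 0.01258042, -0.09090863,  0.10751471,  0.0239412 ,  0.01145329,
        0.06480186]), 'tau': array([-1.14677619e-03, -5.84162092e+01,  2.93754226e+01,  7.01545671e+00,
        1.02279894e-02, -5.04412742e-05]), 'tool_pos': array([ 0.26441787, -0.62060228,  0.22573821]), 'orientation': array([ 1.79917943e+02, -7.28737459e-03, -1.56926587e+02]), 'force': array([0.22993555, 0.02035505, 0.13179273]), 'moment': array([-0.00417033, -0.02087771, -0.03777366]), 'gripper_force': 0.0, 'opening': 0.08765854265015223}
```

View pics/side0.png

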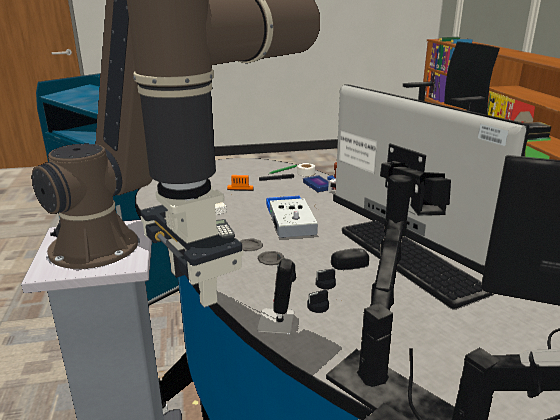

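View pics/top0.png

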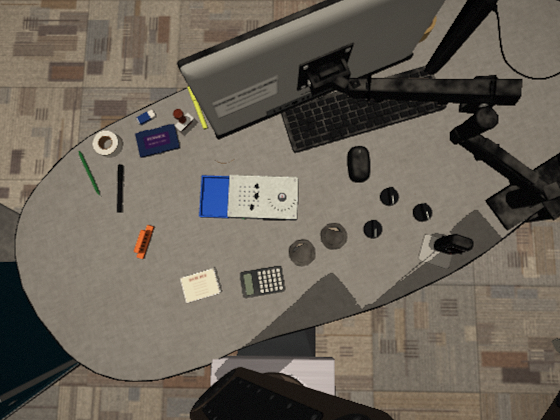

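The side view shows the unit at about (292,214), the scraper at (240,183) and knobs at (325,278) and (317,300). The top view shows the unit with its tray on the left at (249,197), the scraper at (145,241), three knob-like things at (389,196), (373,228) and (422,211), and the mouse at (359,163).

```bash
cat > h.py <<'E'
import numpy as np, cv2
from scipy.spatial.transform import Rotation as R
from plant import ctrl,cams
def cal(n):
    c=cams.get_calibration(n); return 210/np.tan(np.radians(c['vertical_fov']/2)),c['cx'],c['cy'],np.array(c['position']),R.from_euler('xyz',c['rotation'],degrees=True)
def ray(n,u,v):
    f,cx,cy,p,r=cal(n); d=r.apply([(u-cx)/f,-(v-cy)/f,-1]); return p,d
def pt(n,u,v,z):
    p,d=ray(n,u,v); return p+d*(z-p[2])/d[2]
def px(n,P):
    f,cx,cy,p,r=cal(n); q=r.inv().apply(np.array(P)-p); return np.array([cx-f*q[0]/q[2],cy+f*q[1]/q[2]])
def comps(m,amin=15):
    k,l,s,c=cv2.connectedComponentsWithStats(m.astype(np.uint8))
    return [(c[i],s[i],(l==i)) for i in range(1,k) if s[i,4]>=amin]
def rect(m):
    c=max(cv2.findContours(m.astype(np.uint8),cv2.RETR_EXTERNAL,cv2.CHAIN_APPROX_NONE)[0],key=cv2.contourArea); return cv2.boxPoints(cv2.minAreaRect(c))
E
python3 - <<'E'
from h import *
im=cv2.imread('pics/top0.png'); b,g,r=[im[...,i].astype(int) for i in range(3)]
np.set_printoptions(precision=4,suppress=True)
def show(name,m,z,a=15):
    for c,s,mm in comps(m,a):
        q=np.array([pt('top',*k,z)[:2] for k in rect(mm)])
        print(name,c,s,'ctr',q.mean(0),'sides',[np.linalg.norm(q[i]-q[(i+1)%4]).round(4) for i in range(2)]); print(q.tolist())
roi=np.zeros(b.shape,bool); roi[165:230,190:310]=1
show('white',roi&(np.minimum(np.minimum(b,g),r)>165),.045,300)
show('blue',roi&(b>r+60),.02,100)
roi[:]=0; roi[210:270,120:170]=1
show('orange',roi&(r>b+70),.03,30)
roi[:]=0; roi[180:240,360:440]=1
show('knob',roi&(np.maximum(np.maximum(b,g),r)<60),.02,30)
c1=cv2.resize(im[165:230,190:310],None,fx=6,fy=6,interpolation=cv2.INTER_CUBIC)
c2=cv2.resize(im[180:240,360:440],None,fx=3,fy=3,interpolation=cv2.INTER_CUBIC)
c3=cv2.resize(im[215:265,115:175],None,fx=3,fy=3,interpolation=cv2.INTER_CUBIC)
o=np.zeros((600,720,3),np.uint8); o[:390]=c1; o[395:575,:240]=c2; o[395:545,300:480]=c3
s=cv2.imread('pics/side0.png'); c4=cv2.resize(s[255:320,290:350],None,fx=3,fy=3); o[395:590,500:680]=c4
cv2.imwrite('pics/c0.png',o)
E
```

```text
white [262.3886 196.3117] [ 228  175   70   44 2432] ctr [0.5662 0.0299] sides [np.float64(0.1087), np.float64(0.1801)]
[[0.514052196109184, 0.11965376951657808], [0.6227699552461343, 0.11895985427652414], [0.6181510779082323, -0.06109478692758368], [0.5098323177660301, -0.05796335849121153]]
blue [214.1276 196.1891] [ 199  175   30   43 1121] ctr [0.5699 0.1618] sides [np.float64(0.1117), np.float64(0.0765)]
[[0.5154021980414347, 0.20018958968874664], [0.6271130484526308, 0.19931730709748527], [0.624307963961189, 0.1229153191186779], [0.5127895516602574, 0.12482477457797025]]
orange [142.6109 241.2251] [134 225  20  34 311] ctr [0.4486 0.3429] sides [np.float64(0.0887), np.float64(0.0304)]
[[0.4103937947090368, 0.36913664377896677], [0.49589935764123194, 0.3454439638658935], [0.486750435036234, 0.31644308031383095], [0.4014707792221384, 0.3403987543464883]]
knob [388.5597 195.8354] [380 187  19  19 243] ctr [ 0.5738 -0.3038] sides [np.float64(0.048), np.float64(0.0445)]
[[0.5727097910459692, -0.2713777120808127], [0.6067387766941913, -0.3052896401912296], [0.5747074936822696, -0.33621369940927964], [0.5409453308710818, -0.3023352319482542]]
knob [421.5866 211.8622] [413 203  19  19 254] ctr [ 0.5324 -0.3898] sides [np.float64(0.0486), np.float64(0.046)]
[[0.5383543779146789, -0.3574170205486296], [0.5654414963766464, -0.39781356781089555], [0.5263902849151492, -0.42219760856313093], [0.4995514164453605, -0.38194217706808264]]
knob [372.1471 228.2311] [364 220  18  18 238] ctr [ 0.4876 -0.2591] sides [np.float64(0.0447), np.float64(0.0447)]
[[0.5097309583393752, -0.23722798919086405], [0.510218731964043, -0.28189208186177084], [0.4655243383578897, -0.2808962264215383], [0.46501388787302067, -0.2364796987330772]]
```

View pics/c0.png

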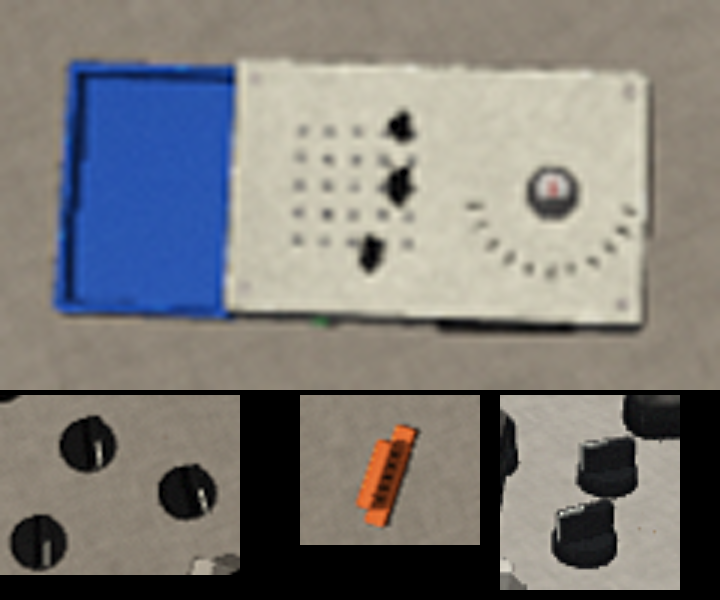

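The crop shows the unit with pieces at unit x of about +28, 0 and -29 mm. The target knob is the lower left of the three, with its line pointing to the robot. The shaft's red dash is small. Next I measure the yaws precisely.

Run:
```python
from h import *
np.set_printoptions(precision=4,suppress=True)
im=cv2.imread('pics/top0.png'); b,g,r=[im[...,i].astype(int) for i in range(3)]
roi=np.zeros(b.shape,bool)
# scraper
roi[210:270,120:170]=1; m=comps(roi&(r>b+60),30)[0][2]
q=rect(m)
for z in(.014,.053,.0): print('scr',z,np.array([pt('top',*k,z)[:2] for k in q]).round(4).tolist())
# pieces
roi[:]=0; roi[178:215,235:285]=1
for c,s,mm in comps(roi&(g<70),8): print('piece',c,s[4],pt('top',*c,.049)[:2])
# shaft
sub=slice(185,207),slice(270,295)
print('gray'); print(g[sub])
print('red'); print((r-g)[sub])
# knob white line
roi[:]=0; roi[217:243,360:388]=1
print('knob'); print(g[217:240,362:384])
sd=cv2.imread('pics/side0.png')
c=px('side',pt('top',282,197,.065)); print('side shaft px',c)
cv2.imwrite('pics/s1.png',np.hstack([cv2.resize(sd[190:240,260:325],(520,400),interpolation=cv2.INTER_CUBIC),cv2.resize(im[183:210,268:296],(270,400),interpolation=cv2.INTER_CUBIC)]))
```

```text
scr 0.014 [[0.4097, 0.3763], [0.4974, 0.352], [0.4878, 0.3217], [0.4004, 0.3463]]
scr 0.053 [[0.41, 0.3613], [0.4944, 0.338], [0.4852, 0.3088], [0.4011, 0.3324]]
scr 0.0 [[0.4096, 0.3817], [0.4985, 0.3571], [0.4888, 0.3264], [0.4002, 0.3513]]
piece [256.3636 185.6364] 11 [0.5937 0.0465]
piece [256.0667 195.3333] 15 [0.5682 0.0468]
piece [281.7273 199.2727] 11 [ 0.5586 -0.0198]
piece [251.4615 206.6923] 13 [0.5384 0.0582]
gray
[[195 198 203 204 199 196 200 204 200 200 198 198 197 195 193 197 198 200
  201 201 195 195 199 200 199]
 [198 199 201 203 199 197 198 203 201 198 199 201 194 198 201 197 197 199
  201 200 197 199 199 200 203]
 [194 195 200 198 195 193 196 200 200 200 202 201 201 198 196 196 195 198
  198 200 199 194 199 202 208]
 [197 197 197 196 198 201 202 201 199 203 207 204 202 201 198 197 196 197
  195 197 197 196 200 204 211]
 [201 200 196 192 198 203 205 201 196 201 205 206 204 205 204 202 200 201
  199 195 197 197 200 206 206]
 [201 197 197 198 198 202 204 206 202 201 198 200 198 198 201 200 204 207
  200 197 195 196 204 206 202]
 [195 195 198 198 200 202 205 207 203 20
[... 4884 characters left out ...]
5  69 123 132]
 [134 118  62  10  15  25  22  22  22  12   0  12  69 110  80  12  13  15
   24  86 136 128]
 [130 134 107  32   9  20  22  26  24  15   6  13  68 111  78  12  14  25
   65 111 131 127]
 [131 127 125  90  32  10  19  23  18  12   3  12  70 112  81  10  22  63
  113 135 134 128]
 [129 131 134 127  89  34  12  17  20  12   7  20  60  93  70  22  61 114
  137 134 133 130]
 [132 128 132 136 124  95  65  51  38  14  18  30  34  46  69  82 111 136
  132 135 131 129]
 [135 131 126 127 131 131 129 124  93  65  69  64  76  98 124 137 135 129
  131 128 130 128]
 [135 131 124 129 129 131 129 131 130 131 133 133 137 132 133 132 132 129
  128 130 132 129]]
side shaft px [294.5724 211.3832]
```

View pics/s1.png

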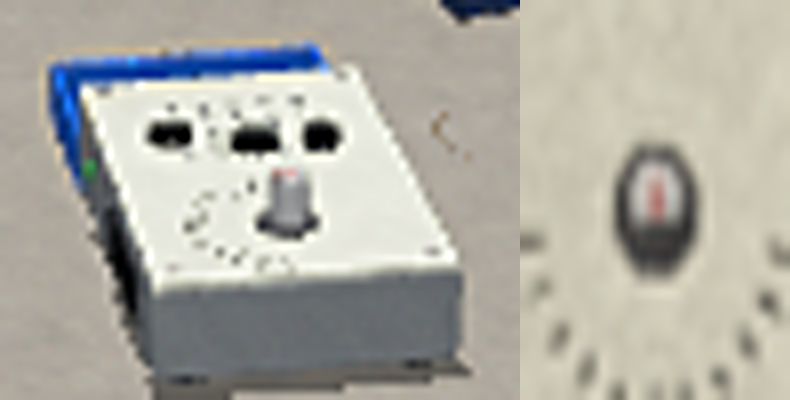

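The dash and flat point image-down (-x), at about column 281.65 and row 195.85, and the knob's line is parallel to it. The side view shows the shaft at about (296,211) with the flat to the left, which agrees.

Run:
```python
from h import *
np.set_printoptions(precision=4,suppress=True)
print('shaft',pt('top',281.65,195.85,.065))
d=pt('top',281.62,198,.065)-pt('top',281.62,193,.065); print('dash yaw',np.degrees(np.arctan2(-d[1],-d[0])))
d=pt('top',375.05,236,.037)-pt('top',375.05,229,.037); print('line yaw',np.degrees(np.arctan2(-d[1],-d[0])))
e=pt('top',375.05,237,.037); print('line end',e,'knob from bar',e[:2]-d[:2]/np.linalg.norm(d[:2])*.022,'skirt',pt('top',372.3,228.7,.012))
# scraper
o=np.array([[.41,.3613],[.4944,.338]]).mean(0); i=np.array([[.4878,.3217],[.4004,.3463]]).mean(0)
n=np.array([.27,.963]); print('scr centre',o-7e-3*n,i+9e-3*n)
im=cv2.imread('pics/side0.png').astype(int); m=(im[...,2]>im[...,0]+80); m[:, :220]=0;m[:,260:]=0;m[:170]=0;m[195:]=0
q=np.argwhere(m); print(q.min(0),q.max(0)); 
for u in(q[:,1].min(),q[:,1].max()): v=q[q[:,1]==u][:,0].max(); print(u,v,pt('side',u,v+.5,0))
```

```text
shaft [ 0.5651 -0.0195  0.065 ]
dash yaw 0.5871748758851489
line yaw -1.1652693246859303
line end [ 0.4646 -0.2613  0.037 ] knob from bar [ 0.4865 -0.2617] skirt [ 0.4876 -0.2605  0.012 ]
scr centre [0.4503 0.3429] [0.4465 0.3427]
[175 227] [189 252]
227 188 [0.4028 0.3592 0.    ]
252 189 [0.4878 0.3321 0.    ]
```

play_rows(motion=[{"x":-1,"y":1},{"x":-1,"y":1},{"x":-1,"y":1},{"x":-1,"y":1},{"x":-0.5,"y":1},{"x":-0.5,"y":1},{"x":-0.5,"y":1},{"x":-0.5,"y":1}], fingers=0.2)

```text
$.motion[0]: bad value
```

play_rows(motion=[{"x":-1.0,"y":1.0,"z":0.0,"rx":0.0,"ry":0.0,"rz":0.0},{"x":-1.0,"y":1.0,"z":0.0,"rx":0.0,"ry":0.0,"rz":0.0}], fingers=0.2)

```text
clock: 0.35
tool_pos: [0.2908, -0.5545, 0.2257]
orientation: [179.9, -0.0, -157.0]
force: [0.7, 0.4, 0.9]
opening: 0.0732
gripper_force: 0.0
```

play_rows(motion=[{"x":-1,"y":1,"z":0,"rx":0,"ry":0,"rz":0},{"x":-1,"y":1,"z":0,"rx":0,"ry":0,"rz":0},{"x":-1,"y":1,"z":0,"rx":0,"ry":0,"rz":0},{"x":-1,"y":1,"z":0,"rx":0,"ry":0,"rz":0},{"x":-1,"y":1,"z":0,"rx":0,"ry":0,"rz":0},{"x":-1,"y":1,"z":0,"rx":0,"ry":0,"rz":0},{"x":-1,"y":1,"z":0,"rx":0,"ry":0,"rz":0},{"x":-1,"y":1,"z":0,"rx":0,"ry":0,"rz":0},{"x":-1,"y":1,"z":0,"rx":0,"ry":0,"rz":0},{"x":-1,"y":1,"z":0,"rx":0,"ry":0,"rz":0},{"x":-1,"y":1,"z":0,"rx":0,"ry":0,"rz":0},{"x":-1,"y":1,"z":0,"rx":0,"ry":0,"rz":0},{"x":-1,"y":1,"z":0,"rx":0,"ry":0,"rz":0},{"x":-1,"y":1,"z":0,"rx":0,"ry":0,"rz":0},{"x":-1,"y":1,"z":0,"rx":0,"ry":0,"rz":0},{"x":-1,"y":1,"z":0,"rx":0,"ry":0,"rz":0},{"x":-1,"y":1,"z":0,"rx":0,"ry":0,"rz":0},{"x":-1,"y":1,"z":0,"rx":0,"ry":0,"rz":0},{"x":-1,"y":1,"z":0,"rx":0,"ry":0,"rz":0},{"x":-1,"y":1,"z":0,"rx":0,"ry":0,"rz":0}])

```text
clock: 2.85
tool_pos: [0.555, 0.1017, 0.2263]
orientation: [180.0, -0.0, -156.9]
force: [0.3, -1.1, 0.0]
opening: 0.0524
gripper_force: 0.0
```

play_rows(motion=[{"x":0,"y":1,"z":0,"rx":0,"ry":0,"rz":0},{"x":0,"y":1,"z":0,"rx":0,"ry":0,"rz":0},{"x":0,"y":1,"z":0,"rx":0,"ry":0,"rz":0},{"x":0,"y":1,"z":0,"rx":0,"ry":0,"rz":0},{"x":0,"y":1,"z":0,"rx":0,"ry":0,"rz":0},{"x":0,"y":1,"z":0,"rx":0,"ry":0,"rz":0},{"x":0,"y":1,"z":0,"rx":0,"ry":0,"rz":0},{"x":0,"y":1,"z":0,"rx":0,"ry":0,"rz":0},{"x":0,"y":1,"z":0,"rx":0,"ry":0,"rz":0},{"x":0,"y":1,"z":0,"rx":0,"ry":0,"rz":0},{"x":0.14,"y":0.6,"z":0,"rx":0,"ry":0,"rz":0},{"x":0,"y":0,"z":0,"rx":0,"ry":0,"rz":1},{"x":0,"y":0,"z":0,"rx":0,"ry":0,"rz":1},{"x":0,"y":0,"z":0,"rx":0,"ry":0,"rz":1},{"x":0,"y":0,"z":0,"rx":0,"ry":0,"rz":1},{"x":0,"y":0,"z":0,"rx":0,"ry":0,"rz":1},{"x":0,"y":0,"z":0.5,"rx":0,"ry":0,"rz":1},{"x":0,"y":0,"z":1,"rx":0,"ry":0,"rz":1},{"x":0,"y":0,"z":1,"rx":0,"ry":0,"rz":1},{"x":0,"y":0,"z":1,"rx":0,"ry":0,"rz":1},{"x":0,"y":0,"z":0.5,"rx":0,"ry":0,"rz":0.75}])

```text
$.motion: bad value
```

Run:
```python
from h import *
np.set_printoptions(precision=4,suppress=True)
o=ctrl.get_obs(); print(o['clock'],o['tool_pos'],o['orientation'],o['joint_pos'])
```

```text
2.85 [0.555  0.1017 0.2263] [ 179.9964   -0.0312 -156.9174] [ 30.2494  10.1978 -13.53    -0.0081 -66.3026 -97.1636]
```

play_rows(motion=[{"x":0,"y":1,"z":0,"rx":0,"ry":0,"rz":0},{"x":0,"y":1,"z":0,"rx":0,"ry":0,"rz":0},{"x":0,"y":1,"z":0,"rx":0,"ry":0,"rz":0},{"x":0,"y":1,"z":0,"rx":0,"ry":0,"rz":0},{"x":0,"y":1,"z":0,"rx":0,"ry":0,"rz":0},{"x":0,"y":1,"z":0,"rx":0,"ry":0,"rz":0},{"x":0,"y":1,"z":0,"rx":0,"ry":0,"rz":0},{"x":0,"y":1,"z":0,"rx":0,"ry":0,"rz":0},{"x":0,"y":1,"z":0,"rx":0,"ry":0,"rz":0},{"x":0.14,"y":1,"z":0,"rx":0,"ry":0,"rz":0},{"x":0,"y":0.6,"z":0,"rx":0,"ry":0,"rz":1},{"x":0,"y":0,"z":0,"rx":0,"ry":0,"rz":1},{"x":0,"y":0,"z":0,"rx":0,"ry":0,"rz":1},{"x":0,"y":0,"z":0,"rx":0,"ry":0,"rz":1},{"x":0,"y":0,"z":0.5,"rx":0,"ry":0,"rz":1},{"x":0,"y":0,"z":1,"rx":0,"ry":0,"rz":1},{"x":0,"y":0,"z":1,"rx":0,"ry":0,"rz":1},{"x":0,"y":0,"z":1,"rx":0,"ry":0,"rz":1},{"x":0,"y":0,"z":0.6,"rx":0,"ry":0,"rz":1},{"x":0,"y":0,"z":0,"rx":0,"ry":0,"rz":0.75}])

```text
clock: 5.35
tool_pos: [0.447, 0.3421, 0.1222]
orientation: [-179.8, -0.1, 163.9]
force: [0.2, -0.4, 0.4]
opening: 0.0526
gripper_force: 0.0
```

Run:
```python
from h import *
np.set_printoptions(precision=4,suppress=True)
a,b=cams.snapshot('side'),cams.snapshot('top')
o=ctrl.get_obs(); print(o['clock'],o['tool_pos'],o['orientation'])
cv2.imwrite('pics/g1.png',np.hstack([cv2.resize(a[140:205,190:280],(450,325),interpolation=2),cv2.resize(b[190:280,100:190],(325,325),interpolation=2)]))
```

```text
5.45 [0.4476 0.3427 0.1234] [-179.9289   -0.0253  164.0431]
```

View pics/g1.png

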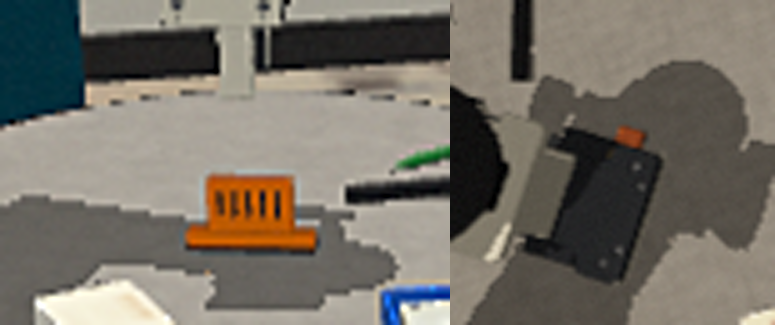

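The finger sits above the scraper bar and is centred on it. Next I descend and grip.

play_rows(motion=[{"x":0,"y":0,"z":1,"rx":0,"ry":0,"rz":0},{"x":0,"y":0,"z":1,"rx":0,"ry":0,"rz":0},{"x":0,"y":0,"z":1,"rx":0,"ry":0,"rz":0},{"x":0,"y":0,"z":0.6,"rx":0,"ry":0,"rz":0},{"x":0,"y":0,"z":0.26,"rx":0,"ry":0,"rz":0},{"x":0,"y":0,"z":0,"rx":0,"ry":0,"rz":0}])

```text
clock: 6.2
tool_pos: [0.448, 0.3431, 0.0276]
orientation: [-180.0, 0.0, 164.1]
force: [-0.1, -0.3, 0.2]
opening: 0.0526
gripper_force: 0.0
```

play_rows(motion=[{"x":0,"y":0,"z":0,"rx":0,"ry":0,"rz":0},{"x":0,"y":0,"z":0,"rx":0,"ry":0,"rz":0},{"x":0,"y":0,"z":0,"rx":0,"ry":0,"rz":0},{"x":0,"y":0,"z":0,"rx":0,"ry":0,"rz":0}], fingers=-1)

```text
clock: 6.7
tool_pos: [0.4479, 0.3431, 0.0278]
orientation: [180.0, 0.0, 164.1]
force: [-0.3, 0.5, -0.4]
opening: 0.018
gripper_force: 0.0
```

play_rows(motion=[{"x":0,"y":0,"z":0,"rx":0,"ry":0,"rz":0},{"x":0,"y":0,"z":0,"rx":0,"ry":0,"rz":0},{"x":0,"y":0,"z":-0.4,"rx":0,"ry":0,"rz":0},{"x":0,"y":0,"z":-0.8,"rx":0,"ry":0,"rz":0},{"x":0,"y":0,"z":-1,"rx":0,"ry":0,"rz":-0.9},{"x":0,"y":0,"z":-1,"rx":0,"ry":0,"rz":-0.9},{"x":0,"y":0,"z":-0.8,"rx":0,"ry":0,"rz":-0.9},{"x":0,"y":0,"z":0,"rx":0,"ry":0,"rz":-0.93}])

```text
clock: 7.7
tool_pos: [0.4486, 0.3439, 0.1301]
orientation: [179.8, 0.1, 178.7]
force: [-0.7, 0.2, -0.4]
opening: 0.0138
gripper_force: 30.0
```

play_rows(motion=[{"x":-0.4,"y":-1,"z":0,"rx":0,"ry":0,"rz":0},{"x":-0.4,"y":-1,"z":0,"rx":0,"ry":0,"rz":0},{"x":-0.4,"y":-1,"z":0,"rx":0,"ry":0,"rz":0},{"x":-0.4,"y":-1,"z":0,"rx":0,"ry":0,"rz":0},{"x":-0.4,"y":-1,"z":0,"rx":0,"ry":0,"rz":0},{"x":-0.4,"y":-1,"z":0,"rx":0,"ry":0,"rz":0},{"x":-0.4,"y":-1,"z":0,"rx":0,"ry":0,"rz":0},{"x":-0.4,"y":-1,"z":0,"rx":0,"ry":0,"rz":0},{"x":-0.4,"y":-1,"z":0,"rx":0,"ry":0,"rz":0},{"x":-0.4,"y":-1,"z":0,"rx":0,"ry":0,"rz":0},{"x":-0.4,"y":-1,"z":0,"rx":0,"ry":0,"rz":0},{"x":-0.3,"y":-1,"z":0,"rx":0,"ry":0,"rz":0},{"x":-0.33,"y":-0.73,"z":0,"rx":0,"ry":0,"rz":0},{"x":0,"y":0,"z":0,"rx":0,"ry":0,"rz":0},{"x":0,"y":0,"z":0,"rx":0,"ry":0,"rz":0}])

```text
clock: 9.57
tool_pos: [0.5656, 0.022, 0.1278]
orientation: [180.0, 0.0, 178.6]
force: [0.5, -0.7, -1.2]
opening: 0.0138
gripper_force: 30.0
```

Run:
```python
from h import *
np.set_printoptions(precision=4,suppress=True)
a,b=cams.snapshot('side'),cams.snapshot('top')
o=ctrl.get_obs(); print(o['clock'],o['tool_pos'],o['orientation'],o['opening'],o['gripper_force'],o['force'])
cv2.imwrite('pics/g2.png',np.hstack([cv2.resize(a[150:245,230:350],(480,380),interpolation=2),cv2.resize(b[160:240,190:270],(300,380),interpolation=2)]))
```

```text
9.675 [0.5656 0.0224 0.1278] [179.9899   0.0073 178.6302] 0.013750414246730595 29.997611045837402 [ 0.0938 -0.0863 -1.2173]
```

View pics/g2.png

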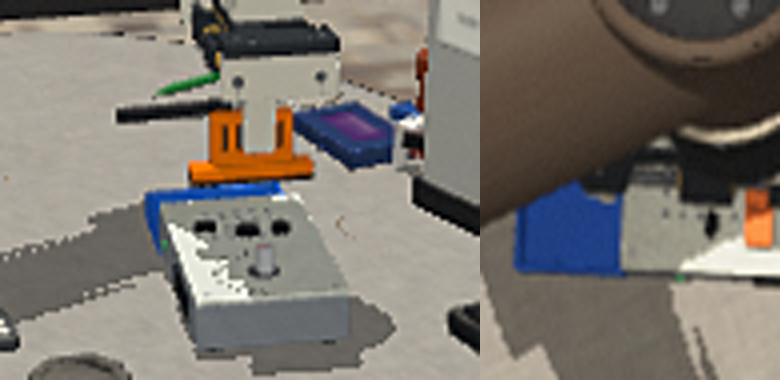

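The scraper is held upright, squared to the unit, behind the pieces and in front of the shaft. Lowering.

play_rows(motion=[{"x":0,"y":0,"z":0.9,"rx":0,"ry":0,"rz":0},{"x":0,"y":0,"z":0.8,"rx":0,"ry":0,"rz":0},{"x":0,"y":0,"z":0.3,"rx":0,"ry":0,"rz":0},{"x":0,"y":0,"z":0.12,"rx":0,"ry":0,"rz":0},{"x":0,"y":0,"z":0.06,"rx":0,"ry":0,"rz":0},{"x":0,"y":0,"z":0,"rx":0,"ry":0,"rz":0}])

```text
clock: 10.42
tool_pos: [0.5661, 0.022, 0.0736]
orientation: [180.0, 0.1, 178.6]
force: [0.4, 0.1, -1.8]
opening: 0.0136
gripper_force: 30.0
```

play_rows(motion=[{"x":0,"y":0.2,"z":0.01,"rx":0,"ry":0,"rz":0},{"x":0,"y":0.3,"z":0,"rx":0,"ry":0,"rz":0},{"x":0,"y":0.3,"z":0,"rx":0,"ry":0,"rz":0},{"x":0,"y":0.3,"z":0,"rx":0,"ry":0,"rz":0},{"x":0,"y":0.3,"z":0,"rx":0,"ry":0,"rz":0},{"x":0,"y":0.3,"z":0,"rx":0,"ry":0,"rz":0},{"x":0,"y":0.3,"z":0,"rx":0,"ry":0,"rz":0},{"x":0,"y":0.3,"z":0,"rx":0,"ry":0,"rz":0},{"x":0,"y":0.3,"z":0,"rx":0,"ry":0,"rz":0},{"x":0,"y":0.3,"z":0,"rx":0,"ry":0,"rz":0},{"x":0,"y":0.3,"z":0,"rx":0,"ry":0,"rz":0},{"x":0,"y":0.3,"z":0,"rx":0,"ry":0,"rz":0},{"x":0,"y":0.3,"z":0,"rx":0,"ry":0,"rz":0},{"x":0,"y":0.3,"z":0,"rx":0,"ry":0,"rz":0},{"x":0,"y":0.2,"z":0,"rx":0,"ry":0,"rz":0},{"x":0,"y":0,"z":0,"rx":0,"ry":0,"rz":0}])

```text
clock: 12.42
tool_pos: [0.5684, 0.1296, 0.0728]
orientation: [180.0, 0.0, 178.6]
force: [0.2, -0.2, -1.6]
opening: 0.0134
gripper_force: 30.0
```

Run:
```python
from h import *
np.set_printoptions(precision=4,suppress=True)
a,b=cams.snapshot('side'),cams.snapshot('top')
o=ctrl.get_obs(); print(o['clock'],o['tool_pos'],o['orientation'],o['opening'],o['gripper_force'],o['force'])
cv2.imwrite('pics/g3.png',np.hstack([cv2.resize(a[150:245,230:350],(480,380),interpolation=2),cv2.resize(b[160:240,190:270],(300,380),interpolation=2)]))
```

```text
12.525 [0.5683 0.1292 0.0728] [-179.9999   -0.0059  178.5982] 0.013674737384744921 29.997585117816925 [-0.3183 -0.1483 -0.2812]
```

View pics/g3.png

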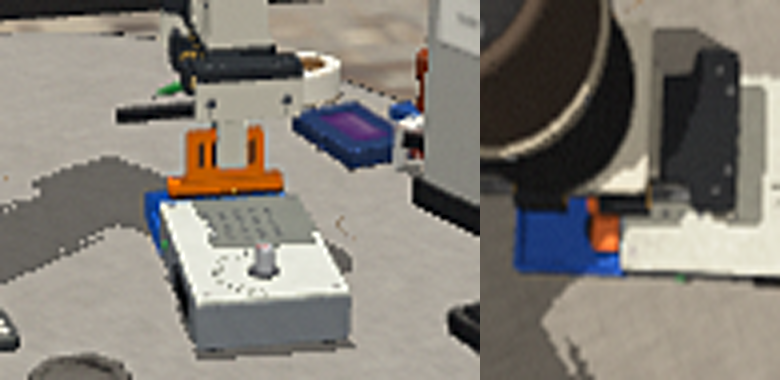

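The white top is clear. Next I put the scraper down on a free spot of desk.

play_rows(motion=[{"x":0,"y":0,"z":-1,"rx":0,"ry":0,"rz":0},{"x":0,"y":0,"z":-1,"rx":0,"ry":0,"rz":0},{"x":0.7,"y":0.9,"z":0,"rx":0,"ry":0,"rz":0},{"x":0.8,"y":1,"z":0,"rx":0,"ry":0,"rz":0},{"x":0.8,"y":1,"z":0,"rx":0,"ry":0,"rz":0},{"x":0.8,"y":1,"z":0,"rx":0,"ry":0,"rz":0},{"x":0.8,"y":1,"z":0,"rx":0,"ry":0,"rz":0},{"x":0.77,"y":1,"z":0,"rx":0,"ry":0,"rz":0},{"x":0,"y":0,"z":0.8,"rx":0,"ry":0,"rz":0},{"x":0,"y":0,"z":1,"rx":0,"ry":0,"rz":0},{"x":0,"y":0,"z":1,"rx":0,"ry":0,"rz":0},{"x":0,"y":0,"z":0.6,"rx":0,"ry":0,"rz":0},{"x":0,"y":0,"z":0.25,"rx":0,"ry":0,"rz":0},{"x":0,"y":0,"z":0.1,"rx":0,"ry":0,"rz":0},{"x":0,"y":0,"z":0,"rx":0,"ry":0,"rz":0}])

```text
clock: 14.4
tool_pos: [0.4556, 0.2798, 0.0296]
orientation: [180.0, 0.0, 178.6]
force: [-0.1, -0.7, -0.7]
opening: 0.0137
gripper_force: 30.0
```

play_rows(motion=[{"x":0,"y":0,"z":0.06,"rx":0,"ry":0,"rz":0},{"x":0,"y":0,"z":0.02,"rx":0,"ry":0,"rz":0}])

```text
clock: 14.65
tool_pos: [0.4555, 0.2798, 0.0277]
orientation: [180.0, 0.0, 178.6]
force: [-2.9, 0.2, 7.4]
opening: 0.0139
gripper_force: 30.0
```

play_rows(motion=[{"x":0,"y":0,"z":0,"rx":0,"ry":0,"rz":0},{"x":0,"y":0,"z":0,"rx":0,"ry":0,"rz":0},{"x":0,"y":0,"z":0,"rx":0,"ry":0,"rz":0},{"x":0,"y":0,"z":-0.6,"rx":0,"ry":0,"rz":0},{"x":0,"y":0,"z":-1,"rx":0,"ry":0,"rz":0},{"x":0,"y":0,"z":-1,"rx":0,"ry":0,"rz":0},{"x":0,"y":0,"z":-1,"rx":0,"ry":0,"rz":0},{"x":0,"y":-1,"z":-0.4,"rx":0,"ry":0,"rz":0},{"x":0,"y":-1,"z":0,"rx":0,"ry":0,"rz":0},{"x":0,"y":-1,"z":0,"rx":0,"ry":0,"rz":0},{"x":0,"y":-1,"z":0,"rx":0,"ry":0,"rz":0},{"x":0,"y":-1,"z":0,"rx":0,"ry":0,"rz":0},{"x":0,"y":-1,"z":0,"rx":0,"ry":0,"rz":0},{"x":0,"y":-1,"z":0,"rx":0,"ry":0,"rz":0},{"x":0,"y":-1,"z":0,"rx":0,"ry":0,"rz":0},{"x":0,"y":-1,"z":0,"rx":0,"ry":0,"rz":0},{"x":0,"y":-1,"z":0,"rx":0,"ry":0,"rz":0},{"x":0,"y":-1,"z":0,"rx":0,"ry":0,"rz":0},{"x":0,"y":-1,"z":0,"rx":0,"ry":0,"rz":0}], fingers=0)

```text
clock: 17.02
tool_pos: [0.4472, -0.0223, 0.1266]
orientation: [-180.0, -0.0, 178.6]
force: [0.6, -0.5, -0.2]
opening: 0.0439
gripper_force: 0.0
```

Run:
```python
from h import *
np.set_printoptions(precision=4,suppress=True)
a,b=cams.snapshot('side'),cams.snapshot('top')
o=ctrl.get_obs(); print(o['clock'],o['tool_pos'],o['orientation'],o['opening'],o['joint_pos'])
cv2.imwrite('pics/top2.png',b)
cv2.imwrite('pics/g4.png',np.hstack([cv2.resize(a[140:245,200:340],(480,360),interpolation=2),cv2.resize(b[160:280,120:220],(300,360),interpolation=2)]))
```

```text
17.125 [ 0.4468 -0.023   0.1265] [-179.9655   -0.0865  178.4568] 0.04352909460109584 [  22.4421    4.4245  -34.949    -0.0047  -50.7196 -113.9823]
```

View pics/g4.png

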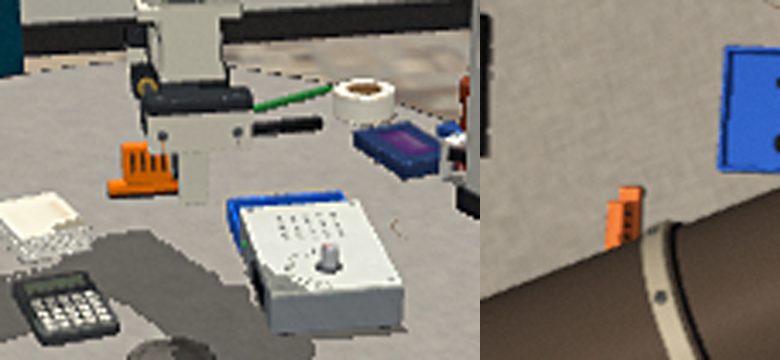

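The scraper stands upright on the desk, the unit top is clear, and dark pieces are visible in the tray. On to the knob.

play_rows(motion=[{"x":-0.18,"y":-1,"z":0,"rx":0,"ry":0,"rz":0},{"x":-0.18,"y":-1,"z":0,"rx":0,"ry":0,"rz":0},{"x":-0.18,"y":-1,"z":0,"rx":0,"ry":0,"rz":0},{"x":-0.18,"y":-1,"z":0,"rx":0,"ry":0,"rz":0},{"x":-0.18,"y":-1,"z":0,"rx":0,"ry":0,"rz":0},{"x":-0.19,"y":-1,"z":0,"rx":0,"ry":0,"rz":0},{"x":-0.19,"y":-1,"z":0,"rx":0,"ry":0,"rz":0},{"x":-0.19,"y":-1,"z":0,"rx":0,"ry":0,"rz":0},{"x":-0.19,"y":-1,"z":0,"rx":0,"ry":0,"rz":0},{"x":-0.19,"y":-0.48,"z":0,"rx":0,"ry":0,"rz":0},{"x":0,"y":0,"z":0.7,"rx":0,"ry":0,"rz":0},{"x":0,"y":0,"z":1,"rx":0,"ry":0,"rz":0},{"x":0,"y":0,"z":0.8,"rx":0,"ry":0,"rz":0},{"x":0,"y":0,"z":0,"rx":0,"ry":0,"rz":0},{"x":0,"y":0,"z":0,"rx":0,"ry":0,"rz":0}])

```text
clock: 19.0
tool_pos: [0.4888, -0.2584, 0.0652]
orientation: [-180.0, 0.0, 178.6]
force: [0.2, -0.6, 0.4]
opening: 0.0438
gripper_force: 0.0
```

Run:
```python
from h import *
np.set_printoptions(precision=4,suppress=True)
a,b=cams.snapshot('side'),cams.snapshot('top')
o=ctrl.get_obs(); print(o['clock'],o['tool_pos'],o['orientation'],o['opening'],px('side',o['tool_pos']))
cv2.imwrite('pics/top3.png',b)
roi=np.zeros(b.shape[:2],bool); roi[175:218,199:232]=1
for c,s,m in comps(roi&(b.max(2)<70),5): print('tray dark',c,s[4],pt('top',*c,.008)[:2])
cv2.imwrite('pics/g5.png',np.hstack([cv2.resize(a[230:330,260:370],(400,360),interpolation=2),cv2.resize(b[160:280,190:310],(360,360),interpolation=2)]))
```

```text
19.1 [ 0.4891 -0.2585  0.0655] [-179.9817    0.0856  178.6106] 0.04406974838217816 [286.3004 253.4016]
tray dark [220.375 187.25 ] 8 [0.5956 0.1468]
tray dark [223.1333 194.6   ] 15 [0.5755 0.1387]
tray dark [219.7273 207.2727] 11 [0.541  0.1469]
```

View pics/g5.png

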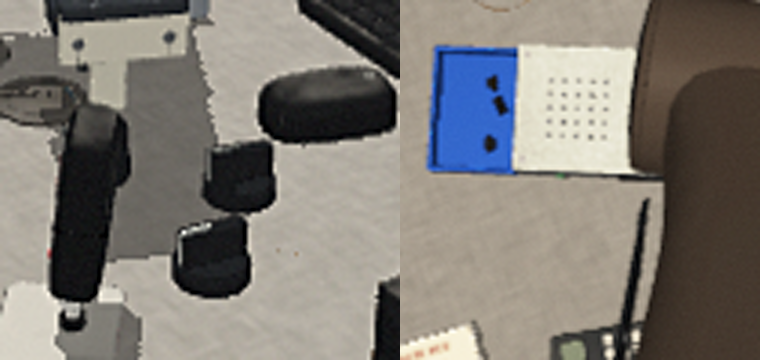

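All three pieces are in the tray, at top pixels of about (220,187), (223,195) and (220,207). The target knob is hidden from the side view by the mic. Descending to grip it.

play_rows(motion=[{"x":0.09,"y":-0.1,"z":0,"rx":0,"ry":0,"rz":0},{"x":0,"y":0,"z":0.7,"rx":0,"ry":0,"rz":0},{"x":0,"y":0,"z":0.7,"rx":0,"ry":0,"rz":0},{"x":0,"y":0,"z":0.36,"rx":0,"ry":0,"rz":0},{"x":0,"y":0,"z":0.1,"rx":0,"ry":0,"rz":0},{"x":0,"y":0,"z":0,"rx":0,"ry":0,"rz":0}])

```text
clock: 19.85
tool_pos: [0.4863, -0.2609, 0.0184]
orientation: [-180.0, 0.0, 178.6]
force: [0.2, 1.0, 0.5]
opening: 0.0441
gripper_force: 0.0
```

play_rows(motion=[{"x":0,"y":0,"z":0,"rx":0,"ry":0,"rz":0},{"x":0,"y":0,"z":0,"rx":0,"ry":0,"rz":0},{"x":0,"y":0,"z":0,"rx":0,"ry":0,"rz":0},{"x":0,"y":0,"z":0,"rx":0,"ry":0,"rz":0},{"x":0,"y":0,"z":0,"rx":0,"ry":0,"rz":0}], fingers=-1)

```text
clock: 20.48
tool_pos: [0.4862, -0.2608, 0.0182]
orientation: [-180.0, 0.0, 178.6]
force: [-0.5, -0.2, 2.5]
opening: 0.0116
gripper_force: 30.0
```

play_rows(motion=[{"x":0,"y":0,"z":-0.5,"rx":0,"ry":0,"rz":0},{"x":0,"y":0,"z":-1,"rx":0,"ry":0,"rz":0},{"x":0,"y":0,"z":-1,"rx":0,"ry":0,"rz":0},{"x":0,"y":0,"z":-1,"rx":0,"ry":0,"rz":0},{"x":-0.29,"y":1,"z":0,"rx":0,"ry":0,"rz":0},{"x":-0.3,"y":1,"z":0,"rx":0,"ry":0,"rz":0},{"x":-0.3,"y":1,"z":0,"rx":0,"ry":0,"rz":0},{"x":-0.3,"y":1,"z":0,"rx":0,"ry":0,"rz":0},{"x":-0.3,"y":1,"z":0,"rx":0,"ry":0,"rz":0},{"x":-0.3,"y":1,"z":0,"rx":0,"ry":0,"rz":0},{"x":-0.3,"y":1,"z":0,"rx":0,"ry":0,"rz":0},{"x":-0.3,"y":1,"z":0,"rx":0,"ry":0,"rz":0},{"x":-0.3,"y":1,"z":0,"rx":0,"ry":0,"rz":0},{"x":-0.2,"y":0.71,"z":0,"rx":0,"ry":0,"rz":0},{"x":0,"y":0,"z":0,"rx":0,"ry":0,"rz":0},{"x":0,"y":0,"z":0,"rx":0,"ry":0,"rz":0},{"x":0,"y":0,"z":0,"rx":0,"ry":0,"rz":0}])

```text
clock: 22.6
tool_pos: [0.564, -0.0205, 0.1056]
orientation: [-180.0, -0.0, 178.6]
force: [0.5, -0.7, -0.5]
opening: 0.0119
gripper_force: 30.0
```

Run:
```python
from h import *
np.set_printoptions(precision=4,suppress=True)
a,b=cams.snapshot('side'),cams.snapshot('top')
o=ctrl.get_obs(); print(o['clock'],o['tool_pos'],o['orientation'],o['opening'])
cv2.imwrite('pics/side4.png',a); cv2.imwrite('pics/top4.png',b)
print('knob exp px',px('side',[.5651,-.0198,.087]),'shaft',px('side',[.5651,-.0198,.065]),px('side',[.5651,-.0198,.045]))
cv2.imwrite('pics/g6.png',np.hstack([cv2.resize(a[170:240,260:330],(500,500),interpolation=2),cv2.resize(b[170:225,250:310],(280,500),interpolation=2)]))
```

```text
22.7 [ 0.5641 -0.0205  0.1056] [-179.9983   -0.0061  178.5533] 0.011810086792461587
knob exp px [295.5889 204.1577] shaft [295.5231 211.2113] [295.4639 217.5467]
```

View pics/g6.png

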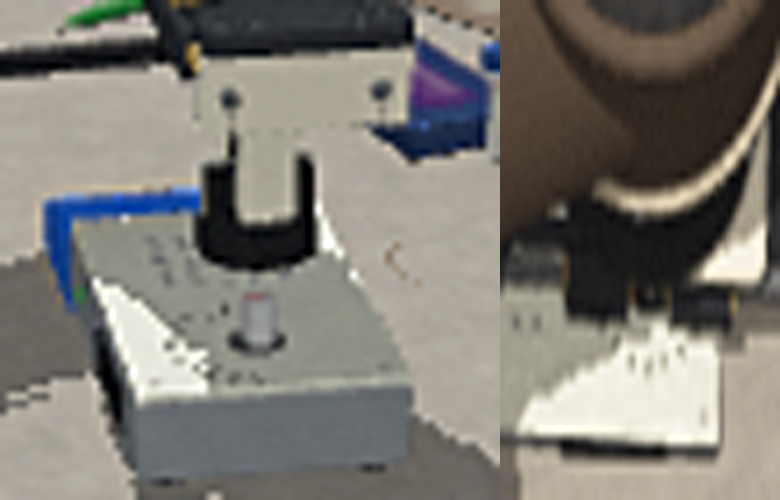

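The side view has the knob skirt centred at about column 256.5 of the crop. The shaft axis, allowing for the flat, is at about 256.8, so they line up along x. Lowering gently.

play_rows(motion=[{"x":0,"y":0.02,"z":0.4,"rx":0,"ry":0,"rz":0},{"x":0,"y":0,"z":0.36,"rx":0,"ry":0,"rz":0},{"x":0,"y":0,"z":0.1,"rx":0,"ry":0,"rz":0},{"x":0,"y":0,"z":0.06,"rx":0,"ry":0,"rz":0},{"x":0,"y":0,"z":0.04,"rx":0,"ry":0,"rz":0},{"x":0,"y":0,"z":0,"rx":0,"ry":0,"rz":0}])

```text
clock: 23.45
tool_pos: [0.5644, -0.0194, 0.0817]
orientation: [180.0, 0.0, 178.6]
force: [-0.5, -0.9, -0.2]
opening: 0.0116
gripper_force: 30.0
```

play_rows(motion=[{"x":0,"y":0,"z":0.04,"rx":0,"ry":0,"rz":0},{"x":0,"y":0,"z":0.04,"rx":0,"ry":0,"rz":0},{"x":0,"y":0,"z":0,"rx":0,"ry":0,"rz":0}])

```text
clock: 23.82
tool_pos: [0.5642, -0.0195, 0.0795]
orientation: [-180.0, -0.0, 178.6]
force: [-1.4, -0.8, -0.6]
opening: 0.0116
gripper_force: 30.0
```

It has entered the bore without force. Continuing.

play_rows(motion=[{"x":0,"y":0,"z":0.08,"rx":0,"ry":0,"rz":0},{"x":0,"y":0,"z":0.08,"rx":0,"ry":0,"rz":0},{"x":0,"y":0,"z":0.08,"rx":0,"ry":0,"rz":0},{"x":0,"y":0,"z":0.04,"rx":0,"ry":0,"rz":0},{"x":0,"y":0,"z":0,"rx":0,"ry":0,"rz":0}])

```text
clock: 24.45
tool_pos: [0.5641, -0.0195, 0.0724]
orientation: [-180.0, -0.0, 178.6]
force: [-1.4, -0.7, -1.5]
opening: 0.0113
gripper_force: 30.0
```

play_rows(motion=[{"x":0,"y":0,"z":0.05,"rx":0,"ry":0,"rz":0},{"x":0,"y":0,"z":0.03,"rx":0,"ry":0,"rz":0},{"x":0,"y":0,"z":0,"rx":0,"ry":0,"rz":0},{"x":0,"y":0,"z":0,"rx":0,"ry":0,"rz":0}])

```text
clock: 24.95
tool_pos: [0.5642, -0.0195, 0.0707]
orientation: [-180.0, -0.0, 178.6]
force: [-2.5, -0.5, 2.2]
opening: 0.0118
gripper_force: 30.0
```

play_rows(motion=[{"x":0,"y":0,"z":0.05,"rx":0,"ry":0,"rz":0},{"x":0,"y":0,"z":0.05,"rx":0,"ry":0,"rz":0},{"x":0,"y":0,"z":0.05,"rx":0,"ry":0,"rz":0},{"x":0,"y":0,"z":0,"rx":0,"ry":0,"rz":0},{"x":0,"y":0,"z":0,"rx":0,"ry":0,"rz":0},{"x":0,"y":0,"z":0,"rx":0,"ry":0,"rz":0}])

```text
clock: 25.7
tool_pos: [0.5642, -0.0195, 0.067]
orientation: [-180.0, -0.0, 178.6]
force: [-3.9, 0.3, 6.0]
opening: 0.0119
gripper_force: 30.0
```

play_rows(motion=[{"x":0,"y":0,"z":0.04,"rx":0,"ry":0,"rz":0},{"x":0,"y":0,"z":0.02,"rx":0,"ry":0,"rz":0},{"x":0,"y":0,"z":0,"rx":0,"ry":0,"rz":0},{"x":0,"y":0,"z":0,"rx":0,"ry":0,"rz":0},{"x":0,"y":0,"z":0,"rx":0,"ry":0,"rz":0},{"x":0,"y":0,"z":0,"rx":0,"ry":0,"rz":0}])

```text
clock: 26.45
tool_pos: [0.5643, -0.0195, 0.066]
orientation: [-180.0, 0.0, 178.6]
force: [-5.6, 0.8, 10.8]
opening: 0.0117
gripper_force: 30.0
```

Run:
```python
from h import *
np.set_printoptions(precision=4,suppress=True)
a,b=cams.snapshot('side'),cams.snapshot('top')
o=ctrl.get_obs(); print(o['clock'],o['tool_pos'],o['force'],o['moment'],o['gripper_force'])
cv2.imwrite('pics/g7.png',np.hstack([cv2.resize(a[140:240,230:330],(500,500),interpolation=2),cv2.resize(b[160:260,120:220],(300,500),interpolation=2)]))
```

```text
26.55 [ 0.5643 -0.0194  0.066 ] [-5.2281  1.1492 10.777 ] [0.313  2.1289 0.0061] 30.001911520957947
```

View pics/g7.png

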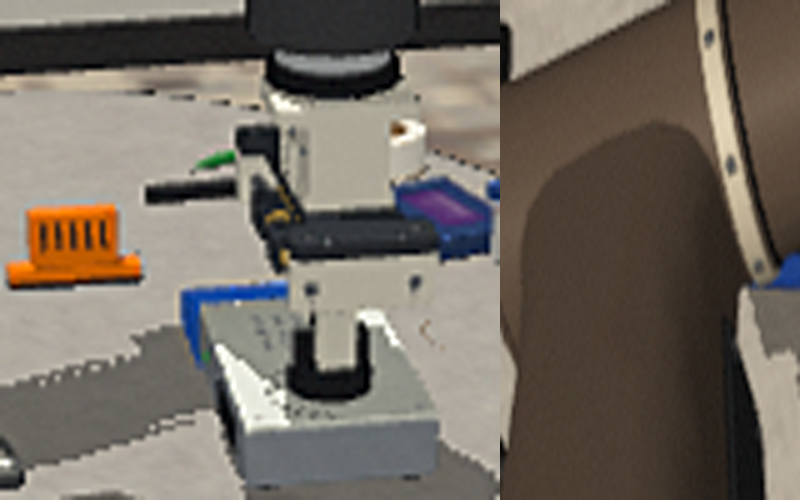

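The scraper stands upright. The knob is home on the shaft, and a push of more than 10 N shows the shaft at its stop with the knob still gripped. Handing in.

```bash
python3 -c "
from plant import workorder
print(workorder.close_job())"
```

```text
the job is handed in; nothing more can be done
None
```

I handed the job in at about 26.6 s without a verdict shown: the three pieces are in the tray, the scraper is upright on the desk, and the gripped knob is home with the shaft held at its stop at about 11 N.

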